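# Clear the bed and pump a ratchet clamp onto a glued cheese board

### The arm

A 6-joint arm with a two-finger parallel gripper is mounted at the origin on a cart in front of the work surface, level with it; the furniture and walls round the work are solid. World frame = base frame: x ahead of the robot, y to its left, z up, the work surface at z = 0. Lengths are in m, angles in rad, forces in N, time in s.
With the tool pointing down it reaches from about 0.375 to 0.9 m from the base axis. Payload 3.1 kg.
Tool frame: the origin (TCP) lies midway between the tips of the shut fingers; the grasp point (between the pads) lies 19 mm behind it; z points along the fingers, y is the direction in which the jaws open and shut (so a half turn about z gives the same grasp; the last joint's range is limited). The gripper opens to 87 mm and grips with 3 to 60 N. Pads are 19 mm wide; open, the fingers measure 117 mm over their backs; the gripper's body (75 mm by 190 mm) begins 51 mm behind the grasp point.
Start: joints at [-0.178, 0.527, 1.433, -0, 1.181, -0.178], TCP at [0.625, 0, 0.223] pointing down, gripper open.
Joint ranges: [-3.08, 3.08], [-0.75, 2.2], [0.22, 2.44], [-1.43, 4.57], [0, 2.65], [-2.85, 2.85]. Speed limits (rad/s): [2.79, 2.79, 3.14, 3.14, 3.14, 3.14].

### API

Orientations are given as a unit quaternion [x, y, z, w].
In Python, from rig import robot gives the robot as it stands.
- The arm moves only by the tool move_arm, never from a script. Its argument "rows" is one flat list of numbers, 7 for each row, row after row: the shift along the world's x, y, z in mm, then the turn, a rotation vector about the world's x, y, z in rad, then the closure, from 0 (fully open) to 1 (shut). A call has 1 to 12 rows; each row shifts and turns the commanded pose from where the row before left it; what a row does not reach is not made up. A row lasts 1/10 s, in which the tool goes at most 50 mm and 8.59 degrees, less where a joint would pass 70% of its speed; a pose out of reach is approached as far as the arm can. A call with a gripper value outside its range is refused whole. The fingers move at their own pace and stop on an object; "grip_force" is the grip in N (left out, the last holds). Time passes only in rows, so rows that do not move let the fingers close. It gives the time, the measured TCP pose, the force and the opening at its end, in the units of the state.
- robot.get_obs(): the state, without advancing time (a new reading comes with each control period).
- robot.camera(name): name is "scene" or "side" or "wrist"; returns a dict with "color" (420x560x3 uint8, red, green, blue), "z_map" (420x560 float32, m along the optical axis (not along the pixel's ray), 0 where there is no reading), "camera_matrix" (3x3 intrinsics, pixels), "R" (3x3) and "t" (3): a world point X has camera coordinates R X + t; the wrist camera has in their place "tool_from_camera" (4x4, takes a point from camera to tool coordinates, whose origin is the TCP and whose axes are the flange's). Camera axes: x right, y down, z forward; pixel columns grow to the right and rows downward; lengths in m; the calibration is good to about 2 mm. A picture is of the moment at which its call begins: read the wrist's pose just before it.
- robot.hand_in(): hands the job in, once; it reports no verdict.
Trained networks look in the newest picture that a camera, given by its name, has taken for a name from the list of things; names that differ only in an ending like _2 or _b are one class to them, and where a whole thing is asked for, a point or a joint stands for the part that bears it (a point fixed in the world has none). Each returns a list of dicts, best first, with "conf" (0 to 1); they miss things now and then, are a little off and sometimes report something else, mostly with a low value. They report only what shows in the picture. A call takes as long as a camera call. They do not tell look-alikes from the thing itself.
- robot.search_frame(camera, thing): "at" ([column, row] in pixels, amid what is visible of it).
- robot.spot_point(camera, thing): "at" ([column, row] in pixels: a listed point, or the origin of a listed thing).
The state is a dict: "time": time; "q": joint angles; "joint_velocities": joint speeds; "joint_torque": joint torques, N m; "position": TCP position; "tool_rot": TCP orientation; "ft_force": force on the tool from outside, world axes, zero at the start; "moment": the same for the moment, N m; "grip_width": finger opening in m.
Only numpy, scipy, OpenCV 4.12 (cv2) and the standard library are available. Lean on these libraries where they do the work, as an engineer would, in place of code of your own. Each camera call takes 0.05 s, during which the arm holds its last target.

### The job

With the scraper, sweep the three wood chips off the clamp's bed onto the worktop without touching them with the robot itself, and stand the scraper upright on the bare worktop again. Then pump the two orange grips, and only those, until the pad presses the glued board and its yellow stem is about half pushed in, never all the way, leaving the other things alone. Finish while still holding the grips squeezed, so that the pressure stays on.

Things in the scene. Friction and masses are not known exactly. Their poses are not given: they have to be found in the camera images.
- clamp: bench clamp fixed to the worktop. Origin at worktop height under the midpoint of its two grips; +y is the way the jaw advances, z up. Wooden bed: x -45 to +45 mm, y -55 to +184 mm, top 14 mm high. Fixed steel jaw: y 168 to 182 mm, 76 mm wide, top 60 mm high. The gap between pad and board is 48 to 58 mm long at the start
- grip_rear: orange upright grip tab at the clamp's rear, 30 mm wide (clamp x), 8 mm thick (clamp y), top 106 mm high; its outer (-y) face stands at clamp y = -31 mm + squeeze. The origin coincides with the clamp's at rest and moves by squeeze along clamp +y
- grip_front: the matching orange tab on the jaw side; outer (+y) face at clamp y = 31 mm - squeeze; origin as the clamp's, moved by squeeze along clamp -y. The tabs are geared to move equally toward each other: pinch both from above along clamp y, above 60 mm height, 62 mm over the outside at rest, 27 mm fully squeezed
- squeeze (a joint): travel of each grip, 0 (sprung apart) to 0.0175 m; a spring (4.5 to 7.1 N in all) returns them. Squeezing drives the jaw forward 1:1 through a pawl on a rack of 6 mm pitch, after 0 to 6 mm of lost motion; letting the grips spring back fully lets the pawl take new teeth, so each full pump after the first gains 12 mm
- jaw_travel (a joint): advance of the moving jaw along clamp +y, m, 0 to 0.072; starts between 0 and 0.008. While the grips are open only friction of about 2.5 N keeps the jaw from going back
- pad_press (a joint): how far the pad's yellow stem (14 mm thick, 12 mm showing when free) is pushed into the jaw: 0 free, 0.012 m all the way in; spring of 1 N per mm. Half is 0.006
- board: glued two-layer cheese board, light and dark wood, standing on its long edge on the bed in front of the fixed jaw: 84 mm (x), 28 mm thick (y), 56 mm high, loose. Origin at the centre of its underside; its rear face, which the pad meets, is 14 mm from the origin toward the pad (-y)
- scraper: scraper block of dark wood with a steel foot, standing upright on the worktop, loose, 0.15 kg: foot 22 mm thick (its x), 38 mm wide (its y), 16 mm high; handle above it 20 mm thick, 36 mm wide, up to 92 mm high. Origin at the centre of its underside, z up
- chip1: loose chip of light wood lying on the bed in the gap between pad and board, about 16 x 12 x 7 mm, origin at its centre
- chip2: another such chip
- chip3: another such chip
- garlic: garlic bulb, 53 mm, bystander, origin at its underside
- matchbox: red matchbox lying flat, 36 x 54 x 16 mm, bystander, origin at its underside
- egg_cup: turned beech egg cup, 47 mm wide, 57 mm high, bystander, origin at its underside
- jaw: the grey moving jaw, 36 mm wide, top 52 mm high, which carries the pad; its origin is the clamp's, moved by jaw_travel along clamp +y
- pad: black rubber pad on the yellow stem, 40 mm wide, 6 mm thick, top 52 mm high; its front face stands at clamp y = 82 mm + jaw_travel - pad_press. Its origin is the clamp's, moved by jaw_travel - pad_press along clamp +y
Not all that is in view belongs to the job. What is shaped like the board but pink is not meant.

How it is judged:
On the way, in this order (a step that is already met when the one before it is completed fails the run):
1. all three chips are off the clamp's bed (height (world z) of each of chip1, chip2, chip3 below 0.0125 m), for 0.1 s.
2. the scraper stands upright on the worktop, let go (height (world z) of scraper below 0.004 m and angle between scraper's own z axis and vertical below 0.1 rad and contact force between the fingers and scraper below 0.1 N and linear speed of scraper below 0.02 m/s), for 0.2 s.
3. pumped: the pad touches the board (value of joint jaw_travel above 0.04 m and contact force between pad and board above 0.5 N), for 0.05 s.
At the end, for the whole second after the job is handed in: The fingers still squeeze the grips (over 2 mm and 1.5 N), the pad presses the upright board, within 20 mm of the clamp's centre line, its stem 3.2 to 9 mm pushed in and at rest; all chips lie off the bed; the scraper stands upright on the worktop, released (all of step 1 and height (world z) of scraper below 0.004 m and angle between each of scraper, board's own z axis and vertical below 0.1 rad and contact force between the fingers and scraper below 0.1 N and value of joint pad_press between 0.0032 and 0.009 m and contact force between pad and board above 2.5 N and value of joint squeeze above 0.002 m and (contact force between the fingers and grip_rear above 1.5 N or contact force between the fingers and grip_front above 1.5 N) and x of board in the frame of clamp between -0.02 and 0.02 m and velocity of joint jaw_travel below 0.005 m/s); the arm keeps its last pose, push and grip.
It fails at once if the stem is pushed in nearly all the way (over 10.8 of 12 mm): the board is crushed (value of joint pad_press above 0.0108 m).
It fails at once if the fingers or the arm touch a chip (contact force between any of the fingers, the arm and chip1 above 0.3 N or contact force between any of the fingers, the arm and chip2 above 0.3 N or contact force between any of the fingers, the arm and chip3 above 0.3 N).
It fails at once if the robot pushes the jaw, pad or board directly (contact force between any of the arm, the fingers and jaw above 2 N or contact force between any of the arm, the fingers and pad above 2 N or contact force between any of the arm, the fingers and board above 2 N).
It fails at once if a bystander is shifted by more than 30 mm (distance of any of garlic, matchbox, egg_cup from where it was at the start of the episode above 0.03 m).
It also fails if it takes over 67 s, if anything falls off the work surface, if the arm or the gripper's body presses on something with over 40 N, if the wrist force passes 120 N, or if a joint passes its speed limit or range.

## Working session

There is one attempt and no reset: what is moved stays moved. The work goes in short steps, Python scripts to look and compute and a tool call to move; the robot and the scene stay as the last step left them, time stands still between calls to the robot, and variables do not carry over. Pictures are saved under pics/ and viewed, and the job is handed in when it is done.

Besides the shell and the picture viewer there is one more tool, called after "Emit:" as name(argument=value, ...), one argument or row to a line, values as JSON. move_arm: Moves the arm, as the interface text tells. Its arguments: {"type":"object","properties":{"rows":{"type":"array","items":{"type":"number"}},"grip_force":{"type":"number"}},"required":["rows"]}

```bash
mkdir -p pics; ls; cat > h.py <<'E'
import numpy as np, cv2
from rig import robot
def snap(n,tag):
    c=robot.camera(n); np.savez('pics/%s.npz'%tag,**{k:v for k,v in c.items()}); cv2.imwrite('pics/%s.png'%tag,c['color'][:,:,::-1]); return c
def w(c,u,v,z=None):
    u=int(round(u));v=int(round(v))
    d=c['z_map'][v,u] if z is None else z
    K=c['camera_matrix']; p=np.array([(u-K[0,2])/K[0,0]*d,(v-K[1,2])/K[1,1]*d,d])
    return c['R'].T@(p-c['t'])
def cloud(c):
    K=c['camera_matrix'];d=c['z_map'];v,u=np.mgrid[:d.shape[0],:d.shape[1]]
    p=np.stack([(u-K[0,2])/K[0,0]*d,(v-K[1,2])/K[1,1]*d,d],-1)
    return (p-c['t'])@c['R']
E
python3 - <<'E'
from h import *
for n in ('scene','side'):
    c=snap(n,n+'0')
    print(n,c['camera_matrix'].tolist(),(-c['R'].T@c['t']).round(3),c['R'][2].round(2))
    for t in ('clamp','grip_rear','grip_front','board','scraper','chip1','garlic','matchbox','egg_cup','pad'):
        for f in ('search_frame','spot_point'):
            r=getattr(robot,f)(n,t)
            print(t,f[:4],[(np.round(x['at']).tolist(),round(x['conf'],2),w(c,*x['at']).round(3).tolist()) for x in r[:4]])
print(robot.get_obs())
E
```

```text
pics
scene [[390.97922738593803, 0.0, 276.1157402087846], [0.0, 390.97922738593803, 210.48572088092334], [0.0, 0.0, 1.0]] [ 0.067 -0.61   0.666] [ 0.59  0.36 -0.72]
clamp sear [([332.0, 258.0], 0.73, [0.507, -0.464, 0.067]), ([288.0, 228.0], 0.57, [0.558, -0.337, 0.025])]
clamp spot [([298.0, 240.0], 0.69, [0.548, -0.369, 0.016])]
grip_rear sear [([307.0, 231.0], 0.76, [0.547, -0.388, 0.058]), ([287.0, 224.0], 0.58, [0.559, -0.334, 0.036])]
grip_rear spot [([296.0, 241.0], 0.63, [0.544, -0.366, 0.014])]
grip_front sear [([290.0, 215.0], 0.59, [0.566, -0.336, 0.059])]
grip_front spot [([295.0, 242.0], 0.62, [0.529, -0.372, 0.031])]
board sear [([145.0, 246.0], 0.88, [0.342, -0.134, 0.052]), ([242.0, 194.0], 0.63, [0.557, -0.217, 0.066]), ([299.0, 168.0], 0.62, [0.74, -0.258, 0.031])]
board spot [([245.0, 201.0], 0.84, [0.565, -0.217, 0.037]), ([149.0, 254.0], 0.79, [0.344, -0.134, 0.024]), ([299.0, 175.0], 0.58, [0.736, -0.262, 0.012])]
scraper sear [([332.0, 257.0], 0.6, [0.508, -0.463, 0.068]), ([291.0, 214.0], 0.22, [0.569, -0.336, 0.06])]
scraper spot [([330.0, 274.0], 0.63, [0.50
[... 2441 characters left out ...]
t []
{'time': 2.1, 'q': array([-1.78517759e-01,  5.27530344e-01,  1.43268070e+00, -1.94518310e-06,
        1.18142861e+00, -1.78514829e-01]), 'joint_velocities': array([ 0.00166832,  0.00012422,  0.00057323,  0.00108501, -0.00012341,
        0.00111188]), 'joint_torque': array([-9.52238565e-05, -4.40004873e+01, -1.76980036e+01,  6.32429612e-02,
        5.05271880e-02, -1.69958435e-05]), 'position': array([6.24977700e-01, 2.18298824e-05, 2.22535893e-01]), 'tool_rot': array([ 7.07107556e-01,  7.07106006e-01, -1.41414925e-05, -1.87906355e-05]), 'ft_force': array([ 0.19716472, -0.724474  , -0.31714407]), 'moment': array([-0.03804119,  0.02222415, -0.01548601]), 'grip_width': 0.08685501391375898}
```

```bash
python3 - <<'E'
import cv2
for n,(a,b,c,d) in {'scene':(150,330,130,400),'side':(150,320,150,400)}.items():
    i=cv2.imread(f'pics/{n}0.png')[a:b,c:d]; cv2.imwrite(f'pics/{n}0c.png',cv2.resize(i,None,fx=2.9,fy=2.9,interpolation=cv2.INTER_CUBIC))
E
```

```text
(no output)
```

View pics/scene0c.png

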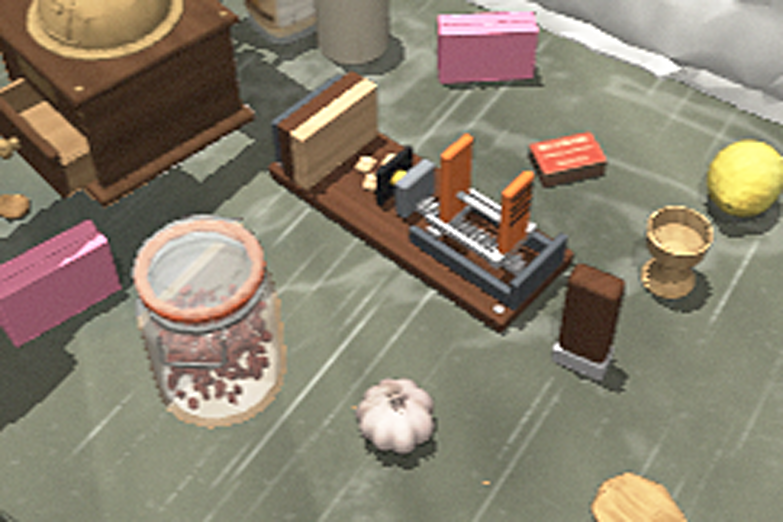

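View pics/side0c.png

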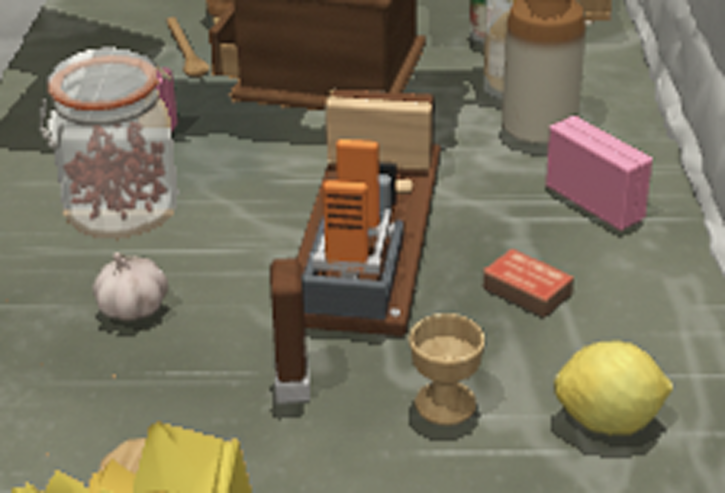

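View pics/scene0.png

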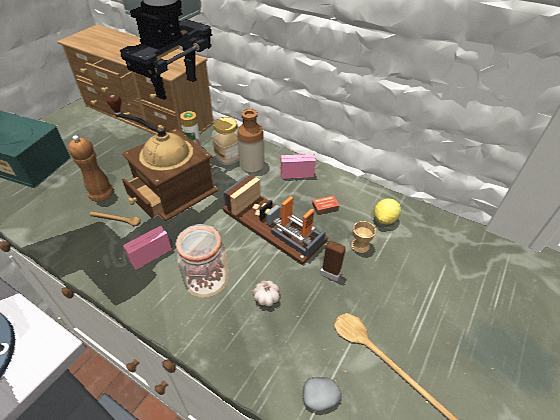

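Emit:
move_arm(
  rows=[0,0,50,0,0,0,0,0,0,50,0,0,0,0,-10,-30,20,0,0,0,0,-10,-50,0,0,0,0,0,-10,-50,0,0,0,0,0,-10,-50,0,0,0,0,0,-10,-50,0,0,0,0,0,-10,-50,0,0,0,0,0,0,-30,0,0,0,0,0,0,0,0,0,0,0,0,0,0,0,0,0,0,0],
)

```text
time: 3.2
position: [0.5656, -0.3054, 0.3421]
tool_rot: [0.708, 0.707, 0.0, -0.001]
ft_force: [-0.0, 0.2, 0.2]
grip_width: 0.0872
```

```bash
cat >> h.py <<'E'
from scipy.spatial.transform import Rotation as Ro
def wsnap(tag):
    o=robot.get_obs(); c=robot.camera('wrist')
    T=np.eye(4);T[:3,:3]=Ro.from_quat(o['tool_rot']).as_matrix();T[:3,3]=o['position']
    M=T@c['tool_from_camera']
    c=dict(c);c['R']=M[:3,:3].T;c['t']=-M[:3,:3].T@M[:3,3]
    np.savez('pics/%s.npz'%tag,**c); cv2.imwrite('pics/%s.png'%tag,c['color'][:,:,::-1]); return c
def load(tag): return dict(np.load('pics/%s.npz'%tag))
E
python3 - <<'E'
from h import *
o=robot.get_obs();print(o['time'],o['position'])
c=wsnap('w1');print((-c['R'].T@c['t']).round(3),c['R'][2],c['camera_matrix'][0],c['tool_from_camera'].round(3))
E
```

```text
3.2 [ 0.56556512 -0.30544986  0.34214574]
[ 0.564 -0.231  0.505] [-0.00192617 -0.27130941 -0.96249026] [317.16408636   0.         284.76063882] [[-0.    -0.962 -0.273  0.074]
 [ 1.     0.    -0.001 -0.001]
 [ 0.001 -0.273  0.962 -0.162]
 [ 0.     0.     0.     1.   ]]
```

View pics/w1.png

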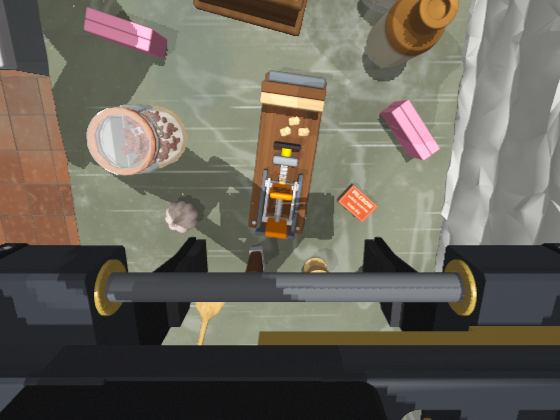

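```bash
python3 - <<'E'
from h import *
c=load('w1'); i=c['color'][50:260,230:345,::-1]; cv2.imwrite('pics/w1c.png',cv2.resize(i,None,fx=2.85,fy=2.85,interpolation=cv2.INTER_CUBIC))
P=cloud(c); im=c['color'].astype(int); hsv=cv2.cvtColor(c['color'],cv2.COLOR_RGB2HSV)
m=np.zeros(P.shape[:2],bool); m[60:245,235:340]=1
# bed: z 10..18
b=m&(abs(P[...,2]-.014)<.004)&(P[...,1]>-.45)
q=P[b][:,:2]; print('bed n',len(q)); r=cv2.minAreaRect(q.astype(np.float32)); print(r, cv2.boxPoints(r))
g=m&(P[...,2]>.085); q=P[g]; print('grip tops',len(q))
# orange
o=m&(hsv[...,0]>6)&(hsv[...,0]<14)&(hsv[...,1]>200)&(im[...,0]>150)&(P[...,2]>.098)
q=P[o]; print(len(q)); 
k,l,ce=cv2.kmeans(q.astype(np.float32),2,None,(3,50,1e-5),5,0); print(ce)
for j in (0,1): print(q[l[:,0]==j].min(0),q[l[:,0]==j].max(0))
# board + jaw
t=m&(P[...,2]>.064)&(P[...,1]>-.26); q=P[t]; print('board',len(q),q.min(0),q.max(0)); print(cv2.boxPoints(cv2.minAreaRect(q[:,:2].astype(np.float32))))
# chips
ch=m&(P[...,2]>.015)&(P[...,2]<.03)&(im.sum(-1)>420)&(P[...,1]>-.30)&(P[...,1]<-.2)
n,L,s,ct=cv2.connectedComponentsWithStats(ch.astype(np.uint8))
for j in range(1,n):
    if s[j,4]>4: print('chip',ct[j],s[j],P[L==j].mean(0).round(4),P[L==j].min(0).round(3),P[L==j].max(0).round(3))
E
```

```text
bed n 4574
((0.5882917642593384, -0.2983276844024658), (0.23732535541057587, 0.14083385467529297), 81.85688018798828) [[ 0.5017767  -0.40581962]
 [ 0.6411905  -0.42576823]
 [ 0.67480683 -0.19083574]
 [ 0.535393   -0.17088714]]
grip tops 504
0Traceback (most recent call last):
  File "<stdin>", line 12, in <module>
cv2.error: OpenCV(4.12.0) /io/opencv/modules/core/src/kmeans.cpp:243: error: (-2:Unspecified error) in function 'double cv::kmeans(cv::InputArray, int, cv::InputOutputArray, cv::TermCriteria, int, int, cv::OutputArray)'
> There can't be more clusters than elements (expected: 'N >= K'), where
>     'N' is 0
> must be greater than or equal to
>     'K' is 2
```

View pics/w1c.png

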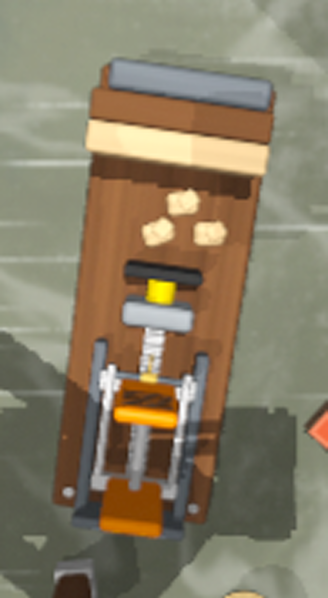

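```bash
cat >> h.py <<'E'
def ray(c,u,v,z):
    K=c['camera_matrix']; d=c['R'].T@np.array([(u-K[0,2])/K[0,0],(v-K[1,2])/K[1,1],1]); o=-c['R'].T@c['t']
    return o+d*(z-o[2])/d[2]
E
python3 - <<'E'
from h import *
c=load('w1'); f=lambda u,v,z:ray(c,230+(u+.5)/2.85-.5,50+(v+.5)/2.85-.5,z).round(4)
P=cloud(c)
for n,u,v,z in [('bedRL',52,505,.014),('bedRR',207,523,.014),('bedL mid',90,180,.014),('bedR mid',258,190,.014),
 ('brdRL',87,149,.07),('brdRR',266,172,.07),('brdFL',90,90,.07),('brdFR',273,110,.07),
 ('jawRL',109,84,.06),('jawRR',270,107,.06),('jawFL',112,60,.06),('jawFR',272,80,.06),
 ('rearGrip topRL',100,530,.106),('RR',160,536,.106),('FL',105,480,.106),('FR',160,487,.106),
 ('frontgrip',115,418,.106),('fg',173,428,.106),('fgF',118,404,.106),('fgF',175,412,.106),
 ('padFL',127,262,.052),('padFR',203,270,.052),('chipA',183,203,.021),('chipB',158,233,.021),('chipC',210,234,.021)]:
    print(n,f(u,v,z), P[50+int(v/2.85),230+int(u/2.85)].round(3))
E
```

```text
bedRL [ 0.5031 -0.4056  0.014 ] [ 0.501 -0.411 -0.001]
bedRR [ 0.5923 -0.4167  0.014 ] [ 0.593 -0.422 -0.   ]
bedL mid [ 0.5289 -0.2263  0.014 ] [ 0.528 -0.227  0.014]
bedR mid [ 0.6165 -0.2315  0.014 ] [ 0.617 -0.231  0.011]
brdRL [ 0.5319 -0.2133  0.07  ] [ 0.532 -0.213  0.072]
brdRR [ 0.614  -0.2235  0.07  ] [ 0.622 -0.222  0.001]
brdFL [ 0.5338 -0.188   0.07  ] [ 0.528 -0.181 -0.   ]
brdFR [ 0.6163 -0.1966  0.07  ] [ 0.622 -0.192  0.013]
jawRL [ 0.5419 -0.1845  0.06  ] [ 0.542 -0.184  0.059]
jawRR [ 0.6161 -0.1945  0.06  ] [ 0.621 -0.191  0.015]
jawFL [ 0.5434 -0.1742  0.06  ] [ 0.543 -0.174  0.058]
jawFR [ 0.6167 -0.1829  0.06  ] [ 0.624 -0.177 -0.001]
rearGrip topRL [ 0.5368 -0.3854  0.106 ] [ 0.537 -0.385  0.106]
RR [ 0.565  -0.3884  0.106 ] [ 0.565 -0.413  0.044]
FL [ 0.5396 -0.3606  0.106 ] [ 0.535 -0.381  0.043]
FR [ 0.5651 -0.3641  0.106 ] [ 0.565 -0.384  0.044]
frontgrip [ 0.5446 -0.331   0.106 ] [ 0.545 -0.331  0.106]
fg [ 0.571  -0.3358  0.106 ] [ 0.572 -0.36   0.015]
fgF [ 0.5461 -0.3245  0.106 ] [ 0.546 -0.326  0.099]
fgF [ 0.5719 -0.3283  0.106 ] [ 0.572 -0.33   0.099]
padFL [ 0.549  -0.2655  0.052 ] [ 0.548 -0.267  0.021]
padFR [ 0.5864 -0.2694  0.052 ] [ 0.588 -0.272  0.016]
chipA [ 0.5772 -0.2379  0.021 ] [ 0.577 -0.238  0.021]
chipB [ 0.5642 -0.253   0.021 ] [ 0.564 -0.252  0.023]
chipC [ 0.5914 -0.2535  0.021 ] [ 0.591 -0.254  0.022]
```

Emit:
move_arm(
  rows=[-10,-50,0,0,0,0,0,-10,-50,0,0,0,0,0,-10,-50,0,0,0,0,0,-10,-50,0,0,0,0,0,-10,-40,0,0,0,0,0,0,0,0,0,0,0,0,0,0,0,0,0,0,0],
)

```text
time: 3.95
position: [0.5172, -0.5402, 0.3419]
tool_rot: [0.707, 0.707, 0.001, -0.001]
ft_force: [0.9, 1.1, 0.5]
grip_width: 0.0871
```

```bash
python3 - <<'E'
from h import *
o=robot.get_obs();print(o['time'],o['position'])
c=wsnap('w2');print((-c['R'].T@c['t']).round(3))
P=cloud(c)
m=(P[...,2]>.084)&(P[...,2]<.1)&(np.hypot(P[...,0]-.51,P[...,1]+.475)<.04)
q=P[m];print(len(q),q.mean(0));r=cv2.minAreaRect(q[:,:2].astype(np.float32));print(r,cv2.boxPoints(r))
v,u=np.nonzero(m);print(u.min(),u.max(),v.min(),v.max())
i=c['color'][40:240,200:400,::-1]; cv2.imwrite('pics/w2c.png',cv2.resize(i,None,fx=3,fy=3,interpolation=cv2.INTER_CUBIC))
E
```

```text
3.95 [ 0.51716887 -0.5401737   0.34191136]
[ 0.516 -0.466  0.504]
451 [ 0.5152439  -0.46368094  0.09112637]
((0.5152625441551208, -0.46385765075683594), (0.01988690346479416, 0.03594501316547394), 5.306007385253906) [[ 0.50369966 -0.44688168]
 [ 0.5070237  -0.48267266]
 [ 0.5268254  -0.48083362]
 [ 0.5235014  -0.44504264]]
276 293 100 129
```

View pics/w2c.png

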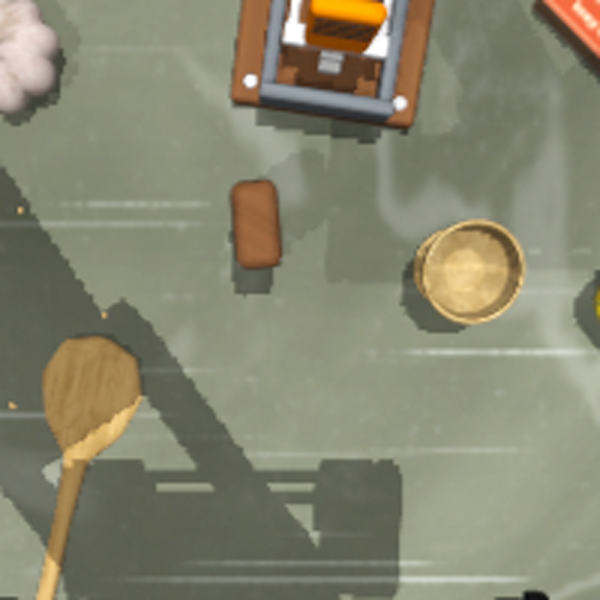

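Emit:
move_arm(
  rows=[0,38,-30,0,0,0.093,0,-2,38,-30,0,0,0,0,0,0,-48,0,0,0,0,0,0,-48,0,0,0,0,0,0,-48,0,0,0,0,0,0,-40,0,0,0,0,0,0,-25,0,0,0,0,0,0,-13,0,0,0,0,0,0,0,0,0,0,0,0,0,0,0,0,0,0],
)

```text
time: 5.0
position: [0.5161, -0.4651, 0.0622]
tool_rot: [0.673, 0.74, -0.0, 0.001]
ft_force: [0.2, -0.8, 0.1]
grip_width: 0.087
```

```bash
python3 - <<'E'
from h import *
o=robot.get_obs();print(o['time'],o['position'],o['ft_force'],Ro.from_quat(o['tool_rot']).as_matrix().round(3))
c=wsnap('w3')
c=snap('side','s3')
i=c['color'][180:330,170:370,::-1]; cv2.imwrite('pics/s3c.png',cv2.resize(i,None,fx=3.5,fy=3.5,interpolation=cv2.INTER_CUBIC))
E
```

```text
5.0 [ 0.51610202 -0.4650795   0.06224711] [ 0.18471601 -0.84233214  0.08798767] [[-0.094  0.996  0.002]
 [ 0.996  0.094 -0.002]
 [-0.002  0.002 -1.   ]]
```

View pics/s3c.png

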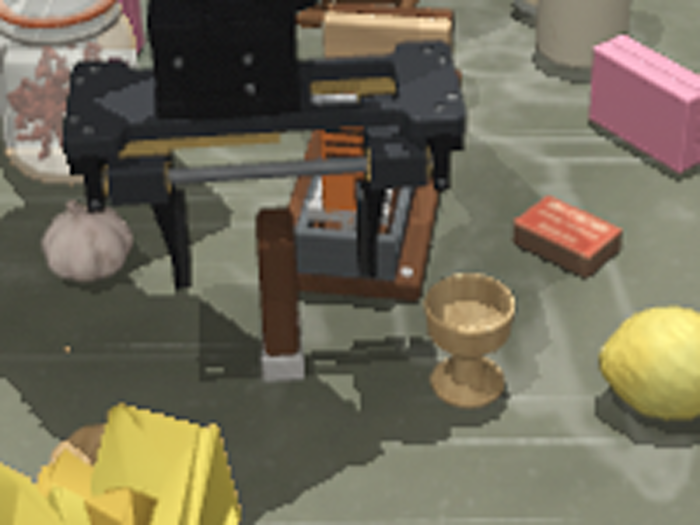

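View pics/w3.png

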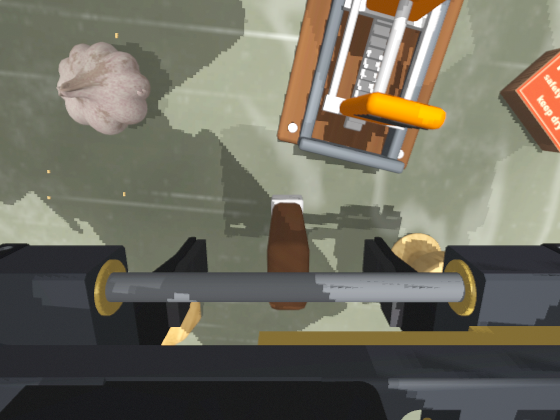

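Emit:
move_arm(
  rows=[0,0,0,0,0,0,1,0,0,0,0,0,0,1,0,0,0,0,0,0,1,0,0,0,0,0,0,1,0,0,0,0,0,0,1,0,0,0,0,0,0,1],
  grip_force=25,
)

```text
time: 5.7
position: [0.5147, -0.4653, 0.0605]
tool_rot: [0.673, 0.739, 0.0, -0.0]
ft_force: [-0.4, -0.2, 0.9]
grip_width: 0.047
```

```bash
python3 - <<'E'
from h import *
o=robot.get_obs();print(o['time'],o['position'],o['grip_width'])
c=wsnap('w4')
E
```

```text
5.7 [ 0.51467926 -0.46525275  0.06049531] 0.046991771513085
```

View pics/w4.png

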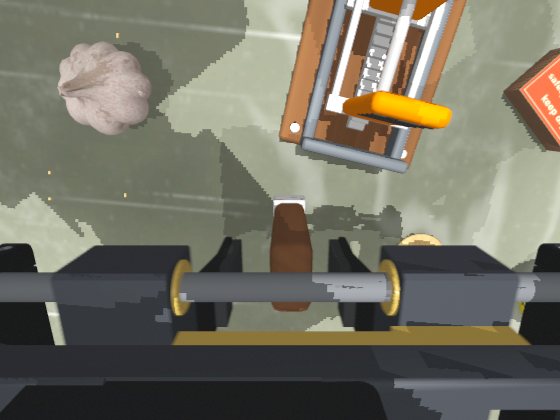

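Emit:
move_arm(
  rows=[0,0,0,0,0,0,1,0,0,0,0,0,0,1,0,0,0,0,0,0,1,0,0,0,0,0,0,1,0,0,0,0,0,0,1,0,0,0,0,0,0,1],
)

```text
time: 6.35
position: [0.5148, -0.4653, 0.0605]
tool_rot: [0.673, 0.739, -0.0, 0.0]
ft_force: [0.6, 0.2, -0.0]
grip_width: 0.02
```

```bash
python3 - <<'E'
from h import *
for t in ('w1','scene0','side0'):
    P=cloud(load(t)).reshape(-1,3)
    print(t)
    for zt in (.05,.1,.15,.2):
        s=P[(P[:,2]>zt)&(P[:,0]>.35)&(P[:,0]<.8)&(P[:,1]>-.32)&(P[:,1]<.0)]
        for a in np.arange(.35,.8,.05):
            q=s[(s[:,0]>=a)&(s[:,0]<a+.05)]
            if len(q)>5: print(zt,'x%.2f'%a,len(q),'y %.3f..%.3f zmax %.3f'%(q[:,1].min(),q[:,1].max(),q[:,2].max()))
E
```

```text
w1
0.05 x0.35 4254 y -0.303..-0.110 zmax 0.136
0.05 x0.40 1284 y -0.291..-0.223 zmax 0.128
0.05 x0.45 3111 y -0.288..-0.090 zmax 0.438
0.05 x0.50 32466 y -0.317..-0.092 zmax 0.464
0.05 x0.55 29302 y -0.300..-0.105 zmax 0.505
0.05 x0.60 23201 y -0.320..-0.182 zmax 0.457
0.05 x0.65 1955 y -0.160..-0.091 zmax 0.159
0.05 x0.70 2671 y -0.281..-0.093 zmax 0.159
0.05 x0.75 450 y -0.291..-0.239 zmax 0.058
0.1 x0.35 2936 y -0.300..-0.221 zmax 0.136
0.1 x0.40 508 y -0.284..-0.223 zmax 0.128
0.1 x0.45 3099 y -0.288..-0.267 zmax 0.438
0.1 x0.50 31754 y -0.317..-0.109 zmax 0.464
0.1 x0.55 27511 y -0.291..-0.110 zmax 0.505
0.1 x0.60 22806 y -0.320..-0.267 zmax 0.457
0.1 x0.65 1316 y -0.159..-0.106 zmax 0.159
0.1 x0.70 1631 y -0.162..-0.113 zmax 0.159
0.15 x0.45 3099 y -0.288..-0.267 zmax 0.438
0.15 x0.50 31730 y -0.317..-0.267 zmax 0.464
0.15 x0.55 27266 y -0.291..-0.231 zmax 0.505
0.15 x0.60 22806 y -0.320..-0.267 zmax 0.457
0.15 x0.65 190 y -0.144..-0.122 zmax 0.159
0.15 x0.70 588 y -0.149..-0.122 zmax 0.159
0.2 x0.45 3099 y -0.288..-0.267 zmax 0.438
0.2 x0.50 31730 y -0.317..-0.267 zmax 0.464
0
[... 1759 characters left out ...]
..-0.075 zmax 0.129
0.1 x0.45 364 y -0.100..-0.002 zmax 0.150
0.1 x0.50 878 y -0.116..-0.000 zmax 0.337
0.1 x0.55 1351 y -0.121..-0.000 zmax 0.431
0.1 x0.60 1201 y -0.055..-0.001 zmax 0.433
0.1 x0.65 716 y -0.158..-0.000 zmax 0.430
0.1 x0.70 677 y -0.165..-0.003 zmax 0.336
0.15 x0.50 371 y -0.065..-0.000 zmax 0.337
0.15 x0.55 863 y -0.057..-0.001 zmax 0.431
0.15 x0.60 1163 y -0.043..-0.001 zmax 0.433
0.15 x0.65 539 y -0.142..-0.000 zmax 0.430
0.15 x0.70 284 y -0.152..-0.003 zmax 0.336
0.2 x0.50 130 y -0.043..-0.002 zmax 0.337
0.2 x0.55 837 y -0.043..-0.001 zmax 0.431
0.2 x0.60 1163 y -0.043..-0.001 zmax 0.433
0.2 x0.65 533 y -0.042..-0.000 zmax 0.430
0.2 x0.70 167 y -0.043..-0.003 zmax 0.336
```

Emit:
move_arm(
  rows=[0,0,45,0,0,0,1,0,0,45,0,0,0,1,0,0,45,0,0,0,1,5,45,0,0,0,-0.055,1,5,45,0,0,0,-0.055,1,5,45,0,0,0,-0.056,1,4,45,0,0,0,-0.056,1,4,44,0,0,0,0,1,0,0,-40,0,0,0,1,0,0,-20,0,0,0,1,0,0,0,0,0,0,1],
)

```text
time: 7.45
position: [0.5354, -0.239, 0.1326]
tool_rot: [0.751, 0.66, -0.001, -0.004]
ft_force: [-0.3, 0.8, -1.7]
grip_width: 0.0198
```

```bash
python3 - <<'E'
from h import *
o=robot.get_obs();print(o['time'],o['position'],o['grip_width'],Ro.from_quat(o['tool_rot']).as_matrix().round(3)[0])
c=wsnap('w5'); c=snap('scene','sc5'); i=c['color'][130:280,180:350,::-1]; cv2.imwrite('pics/sc5c.png',cv2.resize(i,None,fx=4,fy=4,interpolation=cv2.INTER_CUBIC))
E
```

```text
7.45 [ 0.53541767 -0.23902472  0.13256149] 0.019800015007355634 [ 0.128  0.992 -0.006]
```

View pics/w5.png

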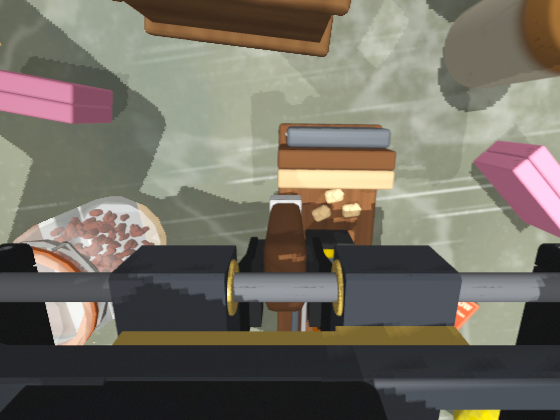

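View pics/sc5c.png

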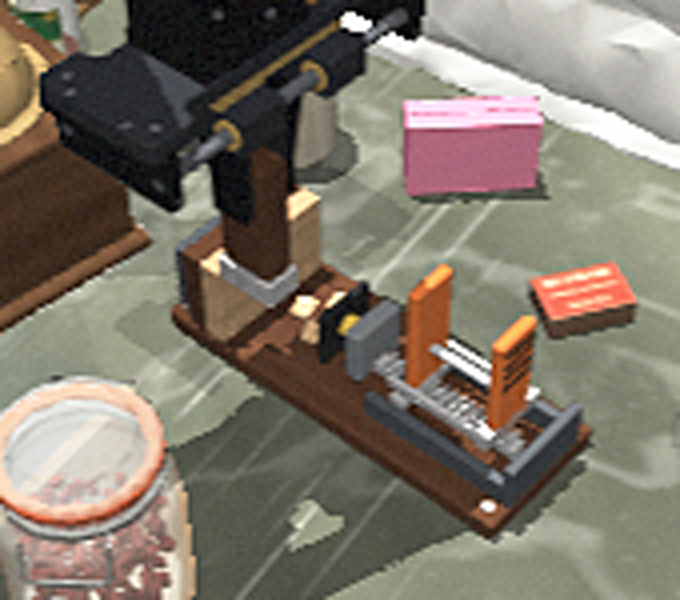

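```bash
cat >> h.py <<'E'
O=np.array([.5553,-.357]);A=np.array([[.9917,-.1288],[.1288,.9917]])
def cl(p): p=np.asarray(p); return A@(p[:2]-O)
E
python3 - <<'E'
from h import *
c=load('w5');P=cloud(c);im=c['color'].astype(int)
b=P[190:206,265:310];g=im[190:206,265:310]
m=(b[...,2]>.06)&(b[...,2]<.11)&(g.min(-1)>120)
q=b[m];print(len(q),q.mean(0).round(4),q.max(0),q.min(0)); k=np.array([cl(p) for p in q]);print(k.min(0),k.max(0))
# board rear top edge, pad
for u,v,z in [(280,187,.07),(393,188,.07),(278,171,.07),(336,196,.021),(321,213,.021),(352,210,.021)]:
    p=ray(c,u,v,z);print(u,v,p.round(4),cl(p).round(4))
o=robot.get_obs();print(o['position'],cl(o['position']))
E
```

```text
286 [ 0.5362 -0.2196  0.0845] [ 0.54697825 -0.2173781   0.09260946] [ 0.52504957 -0.22424337  0.07437307]
[-0.04754593  0.13040373] [-0.02566895  0.13498863]
280 187 [ 0.5333 -0.2137  0.07  ] [-0.0403  0.1392]
393 188 [ 0.6143 -0.2248  0.07  ] [0.0415 0.1387]
278 171 [ 0.5334 -0.202   0.07  ] [-0.0417  0.1509]
336 196 [ 0.5791 -0.2385  0.021 ] [0.0083 0.1205]
321 213 [ 0.5643 -0.2526  0.021 ] [-0.0045  0.1047]
352 210 [ 0.5922 -0.2533  0.021 ] [0.0233 0.1076]
[ 0.53776513 -0.2413204   0.13552215] [-0.03228886  0.11246097]
```

Emit:
move_arm(
  rows=[0,-1,-25,0,0,0,1,0,0,-20,0,0,0,1,0,0,-10,0,0,0,1,0,0,-5,0,0,0,1,0,0,0,0,0,0,1,0,0,0,0,0,0,1],
)

```text
time: 8.15
position: [0.5384, -0.2428, 0.0765]
tool_rot: [0.751, 0.66, 0.0, 0.001]
ft_force: [-0.2, -0.8, -1.5]
grip_width: 0.0197
```

```bash
python3 - <<'E'
from h import *
o=robot.get_obs();print(o['time'],o['position'],cl(o['position']),o['ft_force'])
c=wsnap('w6'); cv2.imwrite('pics/w6c.png',cv2.resize(c['color'][100:300,200:460,::-1],None,fx=3,fy=3))
E
```

```text
8.15 [ 0.53842622 -0.24281096  0.07650733] [-0.03144128  0.11106793] [-0.16823653 -0.81004799 -1.46645542]
```

View pics/w6c.png

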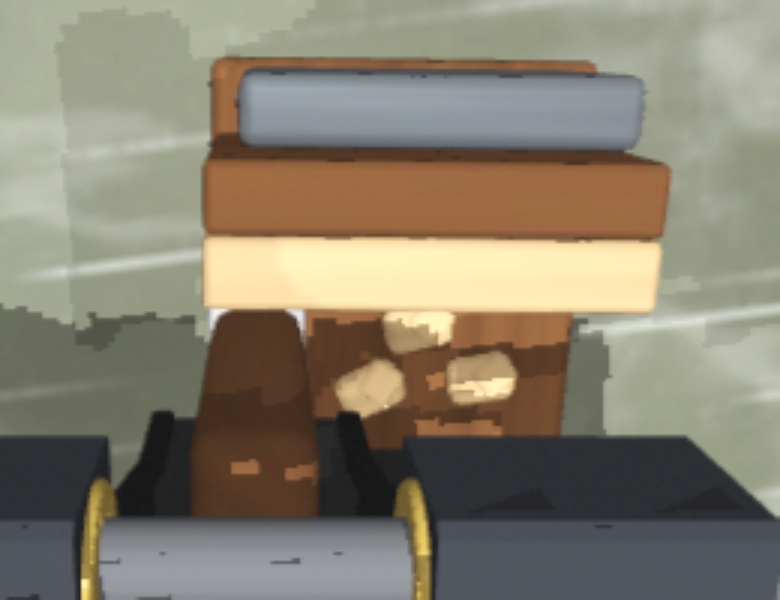

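Emit:
move_arm(
  rows=[8,-1,0,0,0,0,1,8,-1,0,0,0,0,1,8,-1,0,0,0,0,1,8,-1,0,0,0,0,1,8,-1,0,0,0,0,1,8,-1,0,0,0,0,1,8,-1,0,0,0,0,1,0,0,0,0,0,0,1],
)

```text
time: 9.0
position: [0.5953, -0.2497, 0.0756]
tool_rot: [0.751, 0.66, 0.0, 0.001]
ft_force: [-0.3, -0.6, -1.4]
grip_width: 0.0201
```

```bash
python3 - <<'E'
from h import *
o=robot.get_obs();print(o['time'],o['position'],cl(o['position']),o['ft_force'])
c=wsnap('w7'); cv2.imwrite('pics/w7c.png',cv2.resize(c['color'][100:300,150:410,::-1],None,fx=3,fy=3))
E
```

```text
9.0 [ 0.59533697 -0.24965769  0.07562357] [0.02587897 0.11160813] [-0.2989389  -0.63301442 -1.42930075]
```

View pics/w7c.png

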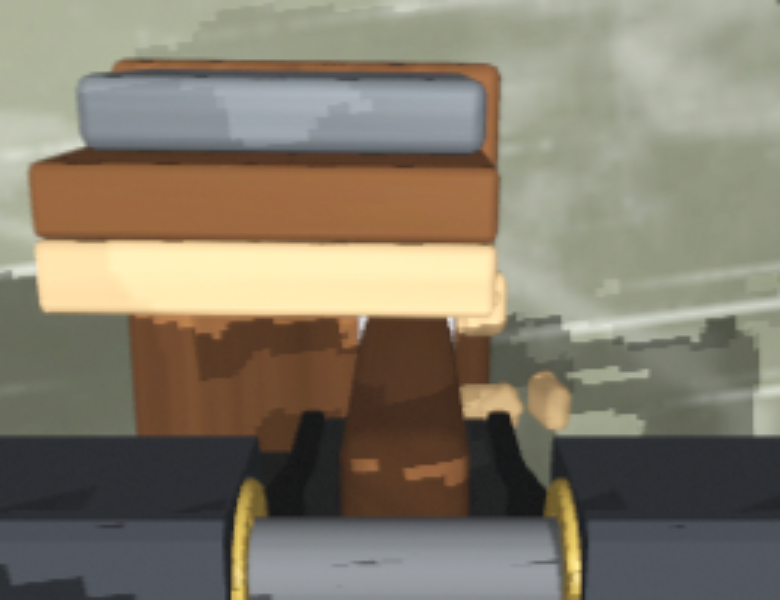

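Emit:
move_arm(
  rows=[7,-1,0,0,0,0,1,7,-1,0,0,0,0,1,7,-1,0,0,0,0,1,7,-1,0,0,0,0,1,7,-1,0,0,0,0,1,0,0,0,0,0,0,1,0,0,0,0,0,0,1],
)

```text
time: 9.75
position: [0.6287, -0.2541, 0.0754]
tool_rot: [0.751, 0.66, -0.0, -0.0]
ft_force: [-0.2, -0.0, -1.6]
grip_width: 0.0199
```

```bash
python3 - <<'E'
from h import *
o=robot.get_obs();print(o['time'],o['position'],cl(o['position']),o['ft_force'])
c=wsnap('w8'); cv2.imwrite('pics/w8c.png',cv2.resize(c['color'][100:300,150:410,::-1],None,fx=3,fy=3))
c=snap('side','s8'); cv2.imwrite('pics/s8c.png',cv2.resize(c['color'][150:300,230:400,::-1],None,fx=4,fy=4))
E
```

```text
9.75 [ 0.62868577 -0.25411683  0.07538938] [0.05952532 0.11148132] [-0.1699714  -0.04435426 -1.64177568]
```

View pics/w8c.png

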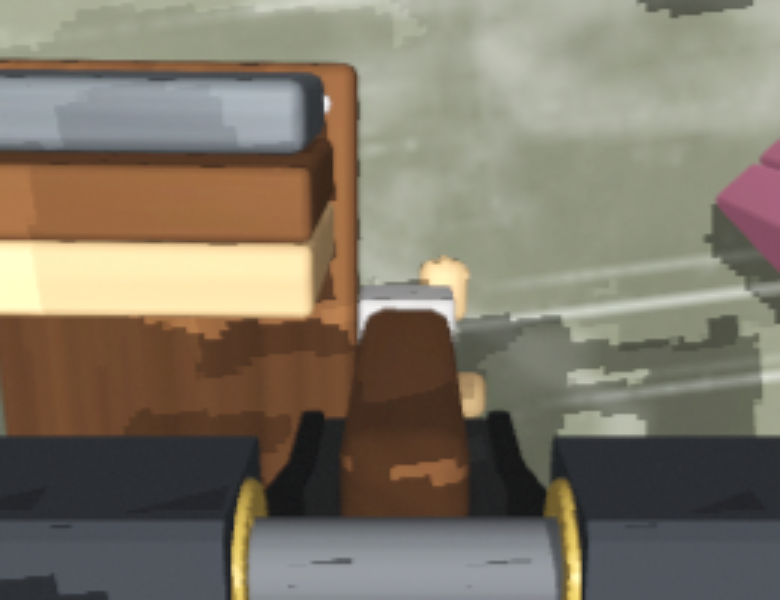

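View pics/s8c.png

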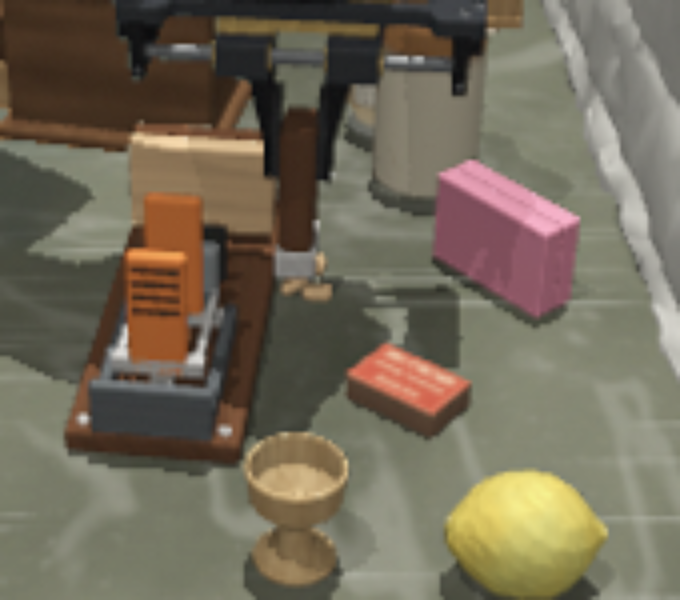

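Emit:
move_arm(
  rows=[0,0,20,0,0,0,1,0,0,40,0,0,0,1,0,0,45,0,0,0,1,0,-30,40,0,0,0,1,-10,-45,0,0,0,0,1,-15,-45,0,0,0,0,1,0,0,0,0,0,0,1],
)

```text
time: 10.55
position: [0.6011, -0.3811, 0.221]
tool_rot: [0.753, 0.658, -0.002, 0.002]
ft_force: [-0.6, 0.4, -0.9]
grip_width: 0.02
```

```bash
python3 - <<'E'
from h import *
o=robot.get_obs();print(o['time'],o['position'],cl(o['position']),o['grip_width'])
c=wsnap('w9'); cv2.imwrite('pics/w9c.png',cv2.resize(c['color'][60:260,200:460,::-1],None,fx=3,fy=3))
E
```

```text
10.55 [ 0.60110185 -0.38111751  0.22103535] [ 0.04852803 -0.01801806] 0.019981307837192683
```

View pics/w9c.png

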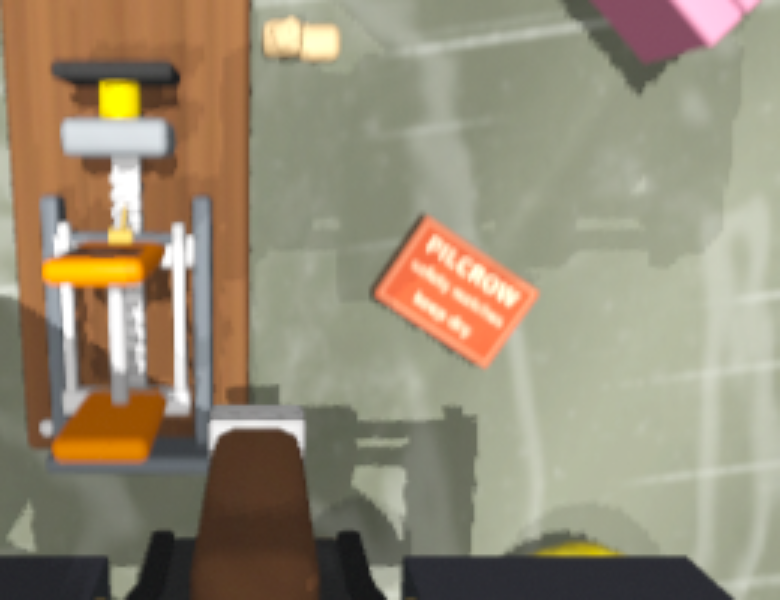

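```bash
python3 - <<'E'
from h import *
c=load('w9'); cv2.imwrite('pics/w9d.png',cv2.resize(c['color'][0:130,180:380,::-1],None,fx=4,fy=4,interpolation=cv2.INTER_CUBIC))
P=cloud(c);im=c['color'].astype(int);k=(P[...,:2]-O)@A.T
m=(k[...,0]>.044)&(k[...,0]<.10)&(k[...,1]>.08)&(k[...,1]<.16)&(P[...,2]>.003)&(P[...,2]<.04)
q=P[m];print(len(q),q.max(0),np.percentile(q[:,2],[50,95]),k[m].min(0),k[m].max(0))
E
```

```text
572 [ 0.64559777 -0.20490227  0.01532125] [0.00751419 0.0140967 ] [0.04401202 0.08045366] [0.07804277 0.15926217]
```

View pics/w9d.png

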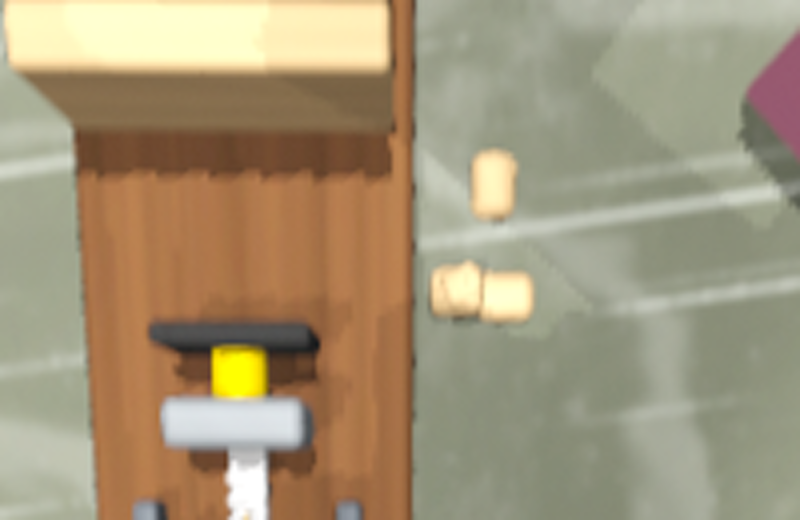

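```bash
python3 - <<'E'
from h import *
c=load('w9');P=cloud(c);im=c['color']
for n,(u0,u1,v0,v1) in {'top':(298,309,38,54),'L':(288,299,66,79),'R':(301,313,67,80)}.items():
    q=P[v0:v1,u0:u1].reshape(-1,3);g=im[v0:v1,u0:u1].reshape(-1,3).astype(int);q=q[g[:,0]-g[:,2]>50];print(n,len(q),q.mean(0).round(4),np.percentile(q[:,2],[5,50,95]).round(4))
E
```

```text
top 168 [ 0.6387 -0.2392  0.0079] [-0.0001  0.0065  0.008 ]
L 138 [ 0.6247 -0.2644  0.0125] [0.0003 0.0111 0.0143]
R 105 [ 0.6393 -0.2674  0.0087] [-0.0007  0.0063  0.0077]
```

Emit:
move_arm(
  rows=[-22,-22,0,0,0,0.05,1,-22,-22,0,0,0,0.05,1,-22,-22,0,0,0,0.05,1,-22,-22,-30,0,0,0.05,1,0,0,-45,0,0,0.022,1,0,0,-45,0,0,0,1,0,0,-25,0,0,0,1,0,0,0,0,0,0,1,0,0,0,0,0,0,1],
)

```text
time: 11.5
position: [0.5162, -0.4614, 0.0756]
tool_rot: [0.673, 0.739, 0.0, -0.0]
ft_force: [0.3, -0.7, -0.8]
grip_width: 0.0199
```

```bash
python3 - <<'E'
from h import *
o=robot.get_obs();print(o['time'],o['position'],Ro.from_quat(o['tool_rot']).as_matrix().round(3).tolist(),o['grip_width'],o['ft_force'])
c=snap('side','s10'); cv2.imwrite('pics/s10c.png',cv2.resize(c['color'][170:330,190:390,::-1],None,fx=3.5,fy=3.5))
E
```

```text
11.5 [ 0.51619777 -0.46144803  0.07562653] [[-0.094, 0.996, -0.0], [0.996, 0.094, 0.001], [0.001, -0.0, -1.0]] 0.019915977132078506 [ 0.30465766 -0.71379051 -0.81196822]
```

View pics/s10c.png

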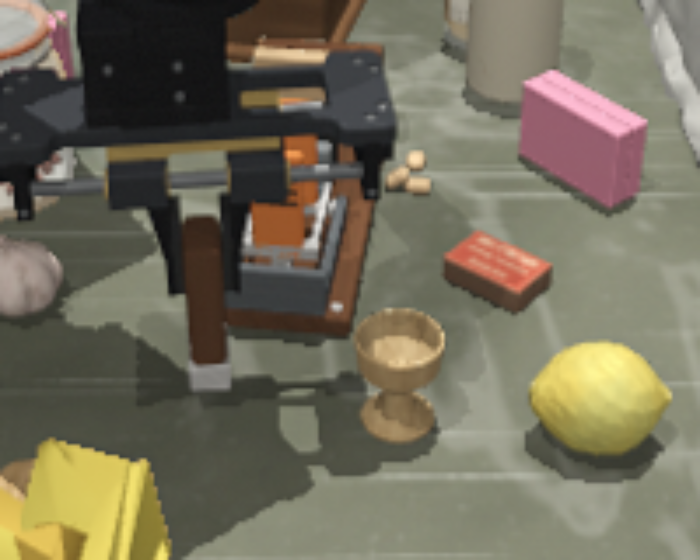

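Emit:
move_arm(
  rows=[0,0,-9,0,0,0,1,0,0,-4,0,0,0,1,0,0,-2,0,0,0,1,0,0,0,0,0,0,1,0,0,0,0,0,0,1],
)

```text
time: 12.05
position: [0.5158, -0.4624, 0.0608]
tool_rot: [0.673, 0.739, -0.0, 0.0]
ft_force: [-0.4, 0.6, -1.6]
grip_width: 0.0201
```

Emit:
move_arm(
  rows=[0,0,0,0,0,0,0.6,0,0,0,0,0,0,0.3,0,0,0,0,0,0,0,0,0,0,0,0,0,0,0,0,0,0,0,0,0,0,0,0,0,0,0,0],
)

```text
time: 12.65
position: [0.5157, -0.4622, 0.0606]
tool_rot: [0.673, 0.739, -0.0, -0.0]
ft_force: [0.4, -0.0, 0.2]
grip_width: 0.0599
```

```bash
python3 - <<'E'
from h import *
o=robot.get_obs();print(o['time'],o['position'],o['grip_width'],o['ft_force'])
c=snap('side','s11'); cv2.imwrite('pics/s11c.png',cv2.resize(c['color'][170:330,190:390,::-1],None,fx=3.5,fy=3.5))
E
```

```text
12.65 [ 0.51571813 -0.46223659  0.06058249] 0.05990075965625092 [ 0.40764912 -0.01821632  0.2031354 ]
```

View pics/s11c.png

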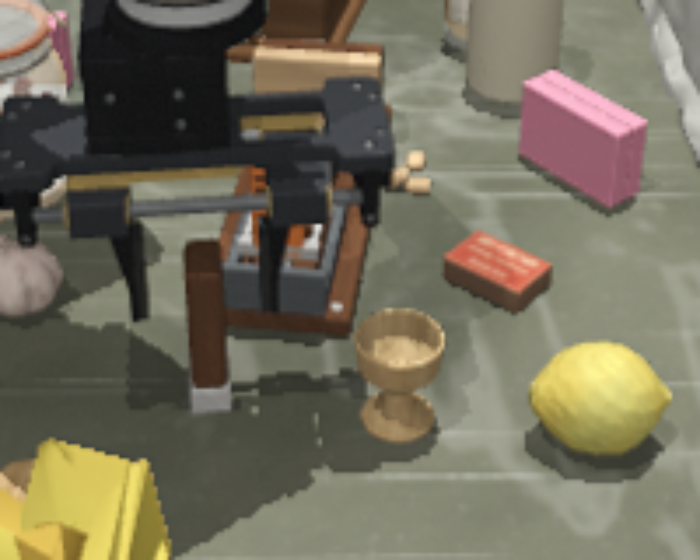

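Emit:
move_arm(
  rows=[0,0,30,0,0,0,0,0,0,40,0,0,0,0,0,0,45,0,0,0,0,5,12,0,0,0,0.148,0,5,12,0,0,0,0.148,0,5,12,0,0,0,0.148,0,5,12,0,0,0,0.148,0,5,12,0,0,0,0.148,0,5,12,0,0,0,0.148,0,5,12,0,0,0,0.148,0,4,12,0,0,0,0.148,0,0,9,0,0,0,0.148,0],
)

```text
time: 13.9
position: [0.5552, -0.3563, 0.1755]
tool_rot: [0.069, 0.998, 0.0, 0.0]
ft_force: [-0.1, -0.6, -0.6]
grip_width: 0.0868
```

Emit:
move_arm(
  rows=[0,0,0,0,0,0,0],
)

```text
time: 14.0
position: [0.5547, -0.3558, 0.1755]
tool_rot: [0.072, 0.997, 0.0, -0.0]
ft_force: [0.1, 0.1, -0.5]
grip_width: 0.0871
```

```bash
python3 - <<'E'
from h import *
o=robot.get_obs();R=Ro.from_quat(o['tool_rot']).as_matrix();print(o['time'],o['position'],cl(o['position']),o['q'].round(2),np.degrees(np.arctan2(R[1,1],R[0,1])),R[2].round(3))
c=wsnap('w12'); c=snap('side','s12'); cv2.imwrite('pics/s12c.png',cv2.resize(c['color'][150:330,180:400,::-1],None,fx=3.5,fy=3.3))
E
```

```text
14.0 [ 0.55473436 -0.35575467  0.17548305] [-0.00072134  0.00116214] [-0.74  0.63  1.39  0.    1.13 -2.17] 81.7136912621795 [ 0.001  0.001 -1.   ]
```

View pics/w12.png

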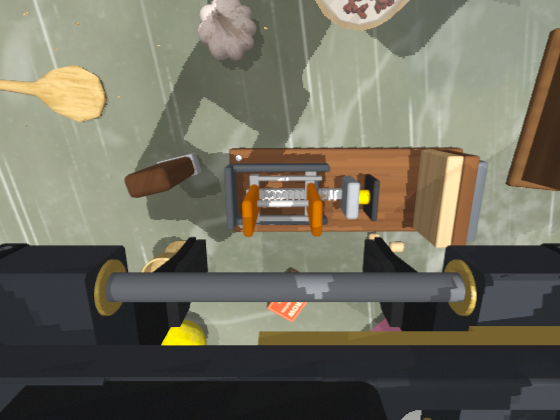

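View pics/s12c.png

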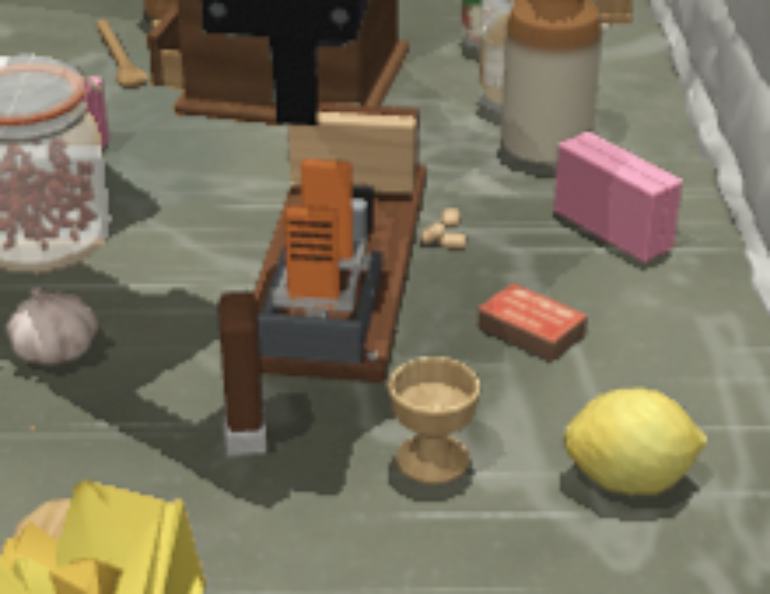

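Emit:
move_arm(
  rows=[1,-1,-30,0,0,0,0,0,0,-35,0,0,0,0,0,0,-25,0,0,0,0,0,0,-10,0,0,0,0,0,0,0,0,0,0,0,0,0,0,0,0,0,0],
)

```text
time: 14.7
position: [0.5564, -0.3592, 0.0765]
tool_rot: [0.073, 0.997, -0.001, 0.001]
ft_force: [-0.8, -0.2, 0.3]
grip_width: 0.0869
```

```bash
python3 - <<'E'
from h import *
o=robot.get_obs();print(o['time'],o['position'],cl(o['position']),o['ft_force'])
c=wsnap('w13'); c=snap('scene','sc13'); cv2.imwrite('pics/sc13c.png',cv2.resize(c['color'][150:290,200:360,::-1],None,fx=4,fy=4))
E
```

```text
14.7 [ 0.5563533  -0.35923083  0.07649309] [ 0.00133189 -0.00207664] [-0.77874789 -0.19310263  0.32370626]
```

View pics/w13.png

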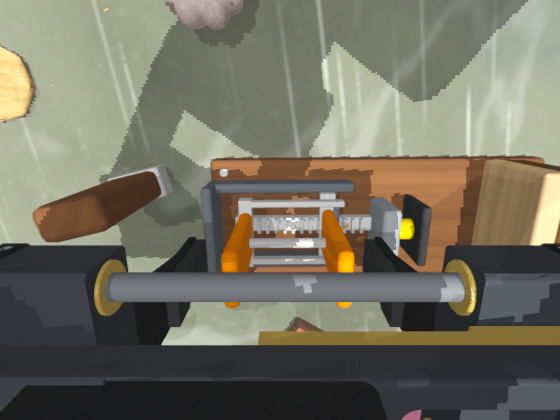

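View pics/sc13c.png

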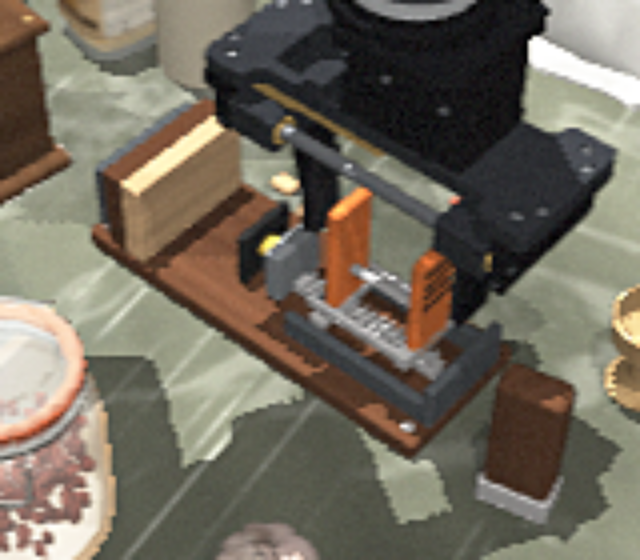

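Emit:
move_arm(
  rows=[0,1,0,0,0,0,0.72,0,0,0,0,0,0,0.72,0,0,0,0,0,0,0.72,0,0,0,0,0,0,0.72,0,0,0,0,0,0,0.72,0,0,0,0,0,0,0.72,0,0,0,0,0,0,0.72,0,0,0,0,0,0,0.72,0,0,0,0,0,0,0.72,0,0,0,0,0,0,0.72,0,0,0,0,0,0,0.72],
  grip_force=25,
)

```text
time: 15.9
position: [0.5558, -0.3577, 0.0759]
tool_rot: [0.073, 0.997, -0.0, 0.0]
ft_force: [-1.5, -2.0, 3.8]
grip_width: 0.0264
```

```bash
cat >> h.py <<'E'
def both(n):
    o=robot.get_obs();print(o['time'],o['position'].round(4),cl(o['position']).round(4),o['grip_width'],o['ft_force'].round(1))
    c=wsnap('w%d'%n); c2=snap('scene','sc%d'%n)
    a=cv2.resize(c['color'][140:310,190:560,::-1],None,fx=2,fy=2); b=cv2.resize(c2['color'][160:260,210:330,::-1],None,fx=2.5,fy=2.5)
    H=np.zeros((a.shape[0]+b.shape[0],a.shape[1],3),np.uint8); H[:a.shape[0]]=a;H[a.shape[0]:,:b.shape[1]]=b; cv2.imwrite('pics/b%d.png'%n,H)
E
python3 -c "
from h import *
both(14)"
```

```text
15.9 [ 0.5558 -0.3577  0.0759] [ 0.0006 -0.0007] 0.026435634476053817 [-1.5 -2.   3.8]
```

View pics/b14.png

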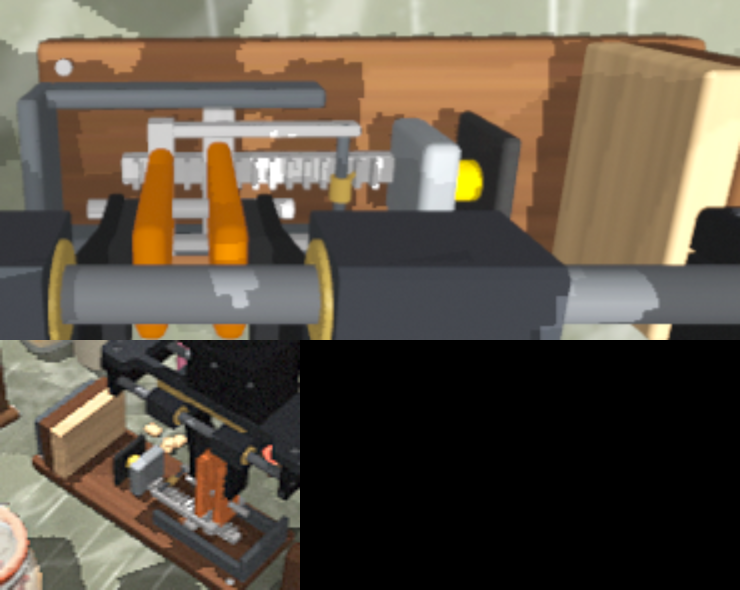

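```bash
python3 - <<'E'
from h import *
for t in ('w13','w14'):
    c=load(t);P=cloud(c);k=(P[...,:2]-O)@A.T
    m=(P[...,2]>.046)&(P[...,2]<.056)&(abs(k[...,0])<.025)&(k[...,1]>.04)&(k[...,1]<.13)
    y=k[m][:,1];h,e=np.histogram(y,np.arange(.04,.13,.002));print(t,m.sum(),y.min(),y.max());print([(round(float(a)*1000),int(b)) for a,b in zip(e,h) if b])
    m=(P[...,2]>.03)&(P[...,2]<.066)&(abs(k[...,0])<.03)&(k[...,1]>.12)&(k[...,1]<.16);print('board',np.percentile(k[m][:,1],[1,5,50]))
E
```

```text
w13 1475 0.05807672628401778 0.08842630870959768
[(58, 124), (60, 124), (62, 123), (64, 139), (66, 136), (68, 105), (70, 7), (80, 3), (82, 339), (84, 208), (86, 158), (88, 9)]
board [0.13714363 0.13744797 0.13819985]
w14 1217 0.051075512205270575 0.10161534244437226
[(50, 1), (70, 129), (72, 135), (74, 116), (76, 118), (78, 109), (80, 91), (82, 19), (94, 196), (96, 152), (98, 118), (100, 33)]
board [0.13701092 0.13734361 0.13809172]
```

Emit:
move_arm(
  rows=[0,0,0,0,0,0,0.15,0,0,0,0,0,0,0.15,0,0,0,0,0,0,0.15,0,0,0,0,0,0,0.15,0,0,0,0,0,0,0.15,0,0,0,0,0,0,0.15,0,0,0,0,0,0,0.15,0,0,0,0,0,0,0.15],
)

```text
time: 16.8
position: [0.5552, -0.3554, 0.0745]
tool_rot: [0.073, 0.997, 0.002, -0.001]
ft_force: [-0.6, 0.2, -0.5]
grip_width: 0.0729
```

Emit:
move_arm(
  rows=[0,0,0,0,0,0,0.72,0,0,0,0,0,0,0.72,0,0,0,0,0,0,0.72,0,0,0,0,0,0,0.72,0,0,0,0,0,0,0.72,0,0,0,0,0,0,0.72,0,0,0,0,0,0,0.72,0,0,0,0,0,0,0.72,0,0,0,0,0,0,0.72],
)

```text
time: 17.7
position: [0.5554, -0.3577, 0.0753]
tool_rot: [0.073, 0.997, -0.0, -0.0]
ft_force: [-1.6, -5.7, -6.4]
grip_width: 0.026
```

```bash
cat >> h.py <<'E'
def meas(n):
    c=load('w%d'%n);P=cloud(c);k=(P[...,:2]-O)@A.T
    m=(P[...,2]>.046)&(P[...,2]<.056)&(abs(k[...,0])<.025)&(k[...,1]>.04)&(k[...,1]<.145)
    y=k[m][:,1];h,e=np.histogram(y,np.arange(.04,.145,.002));print([(round(float(a)*1000),int(b)) for a,b in zip(e,h) if b])
    ys=np.sort(y); print('min/max',np.percentile(y,[.3,99.7]).round(4))
E
python3 -c "
from h import *
both(15);meas(15)"
```

```text
17.7 [ 0.5554 -0.3577  0.0753] [ 0.0002 -0.0006] 0.026038758024938644 [-1.6 -5.7 -6.4]
[(82, 141), (84, 138), (86, 112), (88, 120), (90, 113), (92, 81), (94, 14), (106, 287), (108, 199), (110, 150), (112, 49), (136, 371), (138, 494)]
min/max [0.0828 0.1393]
```

View pics/b15.png

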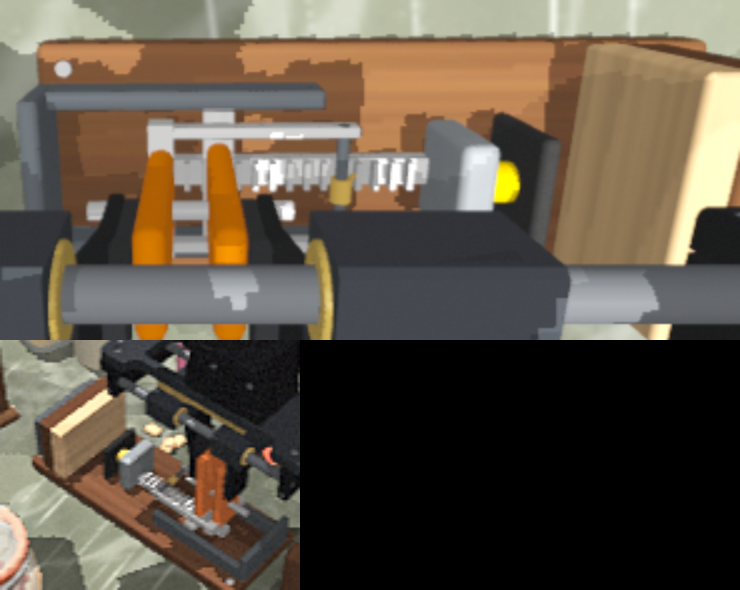

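Emit:
move_arm(
  rows=[0,0,0,0,0,0,0.15,0,0,0,0,0,0,0.15,0,0,0,0,0,0,0.15,0,0,0,0,0,0,0.15,0,0,0,0,0,0,0.15,0,0,0,0,0,0,0.15,0,0,0,0,0,0,0.15,0,0,0,0,0,0,0.15],
)

```text
time: 18.6
position: [0.5562, -0.3562, 0.076]
tool_rot: [0.073, 0.997, 0.001, 0.0]
ft_force: [0.0, -0.5, 1.1]
grip_width: 0.0728
```

Emit:
move_arm(
  rows=[0,0,0,0,0,0,0.72,0,0,0,0,0,0,0.72,0,0,0,0,0,0,0.72,0,0,0,0,0,0,0.72,0,0,0,0,0,0,0.72,0,0,0,0,0,0,0.72,0,0,0,0,0,0,0.72,0,0,0,0,0,0,0.72,0,0,0,0,0,0,0.72],
)

```text
time: 19.5
position: [0.5558, -0.3577, 0.0757]
tool_rot: [0.073, 0.997, -0.0, 0.0]
ft_force: [-1.0, -3.7, 0.4]
grip_width: 0.0266
```

```bash
python3 -c "
from h import *
both(16);meas(16)"
```

```text
19.5 [ 0.5558 -0.3577  0.0757] [ 0.0006 -0.0007] 0.026641608224322013 [-1.  -3.7  0.4]
[(94, 158), (96, 150), (98, 128), (100, 131), (102, 137), (104, 110), (106, 18), (116, 1), (118, 361), (120, 247), (122, 169), (124, 38), (136, 389), (138, 471)]
min/max [0.0948 0.1392]
```

View pics/b16.png

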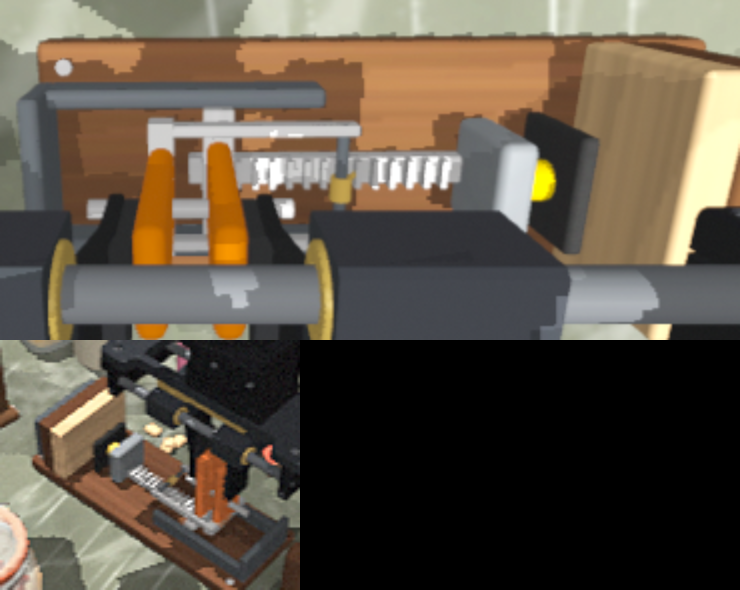

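Emit:
move_arm(
  rows=[0,0,0,0,0,0,0.15,0,0,0,0,0,0,0.15,0,0,0,0,0,0,0.15,0,0,0,0,0,0,0.15,0,0,0,0,0,0,0.15,0,0,0,0,0,0,0.15,0,0,0,0,0,0,0.15,0,0,0,0,0,0,0.15],
)

```text
time: 20.4
position: [0.5554, -0.3555, 0.0749]
tool_rot: [0.073, 0.997, 0.001, -0.001]
ft_force: [-0.4, -0.8, -0.2]
grip_width: 0.0732
```

Emit:
move_arm(
  rows=[0,0,0,0,0,0,0.72,0,0,0,0,0,0,0.72,0,0,0,0,0,0,0.72,0,0,0,0,0,0,0.72,0,0,0,0,0,0,0.72,0,0,0,0,0,0,0.72,0,0,0,0,0,0,0.72,0,0,0,0,0,0,0.72,0,0,0,0,0,0,0.72],
)

```text
time: 21.3
position: [0.5555, -0.3577, 0.0754]
tool_rot: [0.073, 0.997, -0.0, -0.0]
ft_force: [-2.3, -4.8, -4.3]
grip_width: 0.0263
```

```bash
python3 -c "
from h import *
both(17);meas(17)"
```

```text
21.3 [ 0.5555 -0.3577  0.0754] [ 0.0003 -0.0006] 0.026294986301708477 [-2.3 -4.8 -4.3]
[(106, 222), (108, 227), (110, 171), (112, 169), (114, 173), (116, 122), (118, 24), (128, 1), (130, 390), (132, 253), (134, 157), (136, 289), (138, 388)]
min/max [0.1066 0.1392]
```

View pics/b17.png

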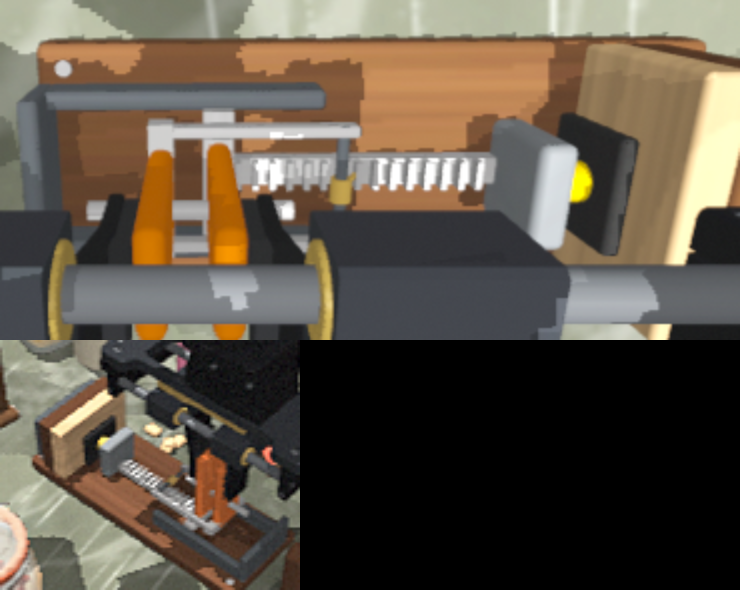

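Emit:
move_arm(
  rows=[0,0,0,0,0,0,0.15,0,0,0,0,0,0,0.15,0,0,0,0,0,0,0.15,0,0,0,0,0,0,0.15,0,0,0,0,0,0,0.15,0,0,0,0,0,0,0.15,0,0,0,0,0,0,0.15,0,0,0,0,0,0,0.15],
)

```text
time: 22.2
position: [0.5562, -0.3562, 0.0759]
tool_rot: [0.073, 0.997, 0.001, 0.0]
ft_force: [0.9, -0.6, -0.2]
grip_width: 0.073
```

Emit:
move_arm(
  rows=[0,0,0,0,0,0,0.25,0,0,0,0,0,0,0.3,0,0,0,0,0,0,0.35,0,0,0,0,0,0,0.4,0,0,0,0,0,0,0.45,0,0,0,0,0,0,0.5,0,0,0,0,0,0,0.5,0,0,0,0,0,0,0.5,0,0,0,0,0,0,0.5],
)

```text
time: 23.1
position: [0.5558, -0.3578, 0.0757]
tool_rot: [0.073, 0.997, -0.0, 0.0]
ft_force: [-0.8, -2.6, -0.2]
grip_width: 0.0435
```

```bash
python3 -c "
from h import *
both(18);meas(18)"
```

```text
23.1 [ 0.5558 -0.3578  0.0757] [ 0.0006 -0.0007] 0.0435199887272665 [-0.8 -2.6 -0.2]
[(108, 14), (110, 229), (112, 145), (114, 108), (116, 130), (118, 109), (120, 66), (122, 1), (130, 6), (132, 422), (134, 210), (136, 158), (138, 536), (140, 8)]
min/max [0.1098 0.14  ]
```

View pics/b18.png

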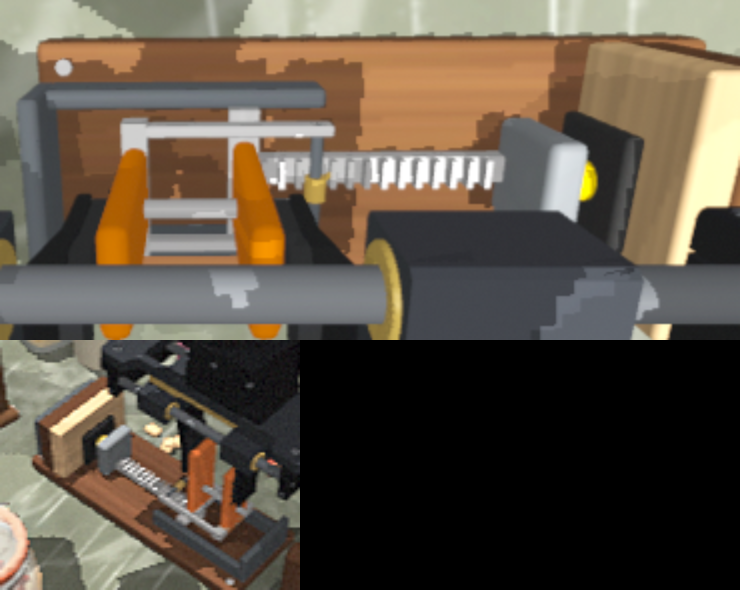

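```bash
cat >> h.py <<'E'
def press(n):
    c=load('w%d'%n);P=cloud(c);k=(P[...,:2]-O)@A.T
    im=c['color'].astype(int)
    z=(P[...,2]>.048)&(P[...,2]<.056)&(abs(k[...,0])<.019)
    dark=im.max(-1)<70
    blue=(im[...,2]>=im[...,0])&(im.max(-1)>90)
    yj=k[z&blue&(k[...,1]>.05)&(k[...,1]<.135)][:,1]; yp=k[z&dark&(k[...,1]>np.median(yj))&(k[...,1]<.15)][:,1]
    print(n,'jaw',np.percentile(yj,[2,50,98]).round(4),'pad',np.percentile(yp,[2,50,98]).round(4),'d2',round((np.percentile(yp,5)-np.percentile(yj,5))*1000,2),'dmed',round((np.median(yp)-np.median(yj))*1000,2),len(yj),len(yp))
    zb=(P[...,2]>.02)&(P[...,2]<.066)&(abs(k[...,0])<.04)&(k[...,1]>.134)&(k[...,1]<.15)&(im[...,0]-im[...,2]>30)
    print('  board',np.percentile(k[zb][:,1],[2,10,50]).round(4))
    # yellow visible length
    yl=(im[...,0]>150)&(im[...,1]>130)&(im[...,2]<80); v,u=np.nonzero(yl[200:260,380:500]); print('  yellow n',len(u),u.min()+380 if len(u) else 0,u.max()+380 if len(u) else 0)
E
python3 -c "
from h import *
for n in (13,14,15,16,17,18): press(n)"
```

```text
13 jaw [0.0587 0.0643 0.0695] pad [0.0821 0.0828 0.0842] d2 23.18 dmed 18.51 700 244
  board [0.1373 0.1376 0.1382]
  yellow n 235 400 413
14 jaw [0.0711 0.0759 0.0821] pad [0.0947 0.0954 0.0966] d2 23.42 dmed 19.48 654 153
  board [0.1372 0.1375 0.1381]
  yellow n 217 418 430
15 jaw [0.083  0.0878 0.0938] pad [0.1066 0.1074 0.1094] d2 23.56 dmed 19.62 644 216
  board [0.1371 0.1375 0.1381]
  yellow n 193 437 449
16 jaw [0.095 0.1   0.106] pad [0.1184 0.1194 0.1214] d2 23.28 dmed 19.37 762 283
  board [0.1372 0.1375 0.1382]
  yellow n 170 456 467
17 jaw [0.1069 0.1116 0.1179] pad [0.1305 0.1316 0.1364] d2 23.35 dmed 19.96 1001 400
  board [0.1371 0.1376 0.1382]
  yellow n 148 476 485
18 jaw [0.1102 0.1148 0.121 ] pad [0.1321 0.1335 0.1382] d2 21.79 dmed 18.67 714 467
  board [0.138  0.1384 0.1391]
  yellow n 96 480 487
```

Emit:
move_arm(
  rows=[0,0,0,0,0,0,0.51,0,0,0,0,0,0,0.52,0,0,0,0,0,0,0.53,0,0,0,0,0,0,0.54,0,0,0,0,0,0,0.55,0,0,0,0,0,0,0.56,0,0,0,0,0,0,0.57,0,0,0,0,0,0,0.57,0,0,0,0,0,0,0.57],
)

```text
time: 24.1
position: [0.5558, -0.3577, 0.0757]
tool_rot: [0.073, 0.997, -0.0, 0.0]
ft_force: [-1.6, -4.4, 0.6]
grip_width: 0.0376
```

```bash
python3 -c "
from h import *
both(19);press(19)"
```

```text
24.1 [ 0.5558 -0.3577  0.0757] [ 0.0006 -0.0007] 0.037634299220148756 [-1.6 -4.4  0.6]
19 jaw [0.1129 0.1177 0.1238] pad [0.1321 0.1336 0.1382] d2 19.15 dmed 15.84 887 483
  board [0.138  0.1384 0.1391]
  yellow n 21 485 487
```

Emit:
move_arm(
  rows=[0,0,0,0,0,0,0.58,0,0,0,0,0,0,0.59,0,0,0,0,0,0,0.6,0,0,0,0,0,0,0.605,0,0,0,0,0,0,0.605,0,0,0,0,0,0,0.605,0,0,0,0,0,0,0.605,0,0,0,0,0,0,0.605],
)

```text
time: 25.0
position: [0.5558, -0.3577, 0.0757]
tool_rot: [0.073, 0.997, -0.0, 0.0]
ft_force: [-2.2, -4.4, 1.2]
grip_width: 0.0345
```

```bash
python3 -c "
from h import *
both(20);press(20)
c=snap('side','s20'); cv2.imwrite('pics/s20c.png',cv2.resize(c['color'][150:330,180:400,::-1],None,fx=3.5,fy=3.3))
"
```

```text
25.0 [ 0.5558 -0.3577  0.0757] [ 0.0006 -0.0007] 0.03445788064737994 [-2.2 -4.4  1.2]
20 jaw [0.1142 0.1189 0.1251] pad [0.132  0.1335 0.1382] d2 17.83 dmed 14.62 986 477
  board [0.138  0.1384 0.139 ]
  yellow n 0 0 0
```

View pics/b20.png

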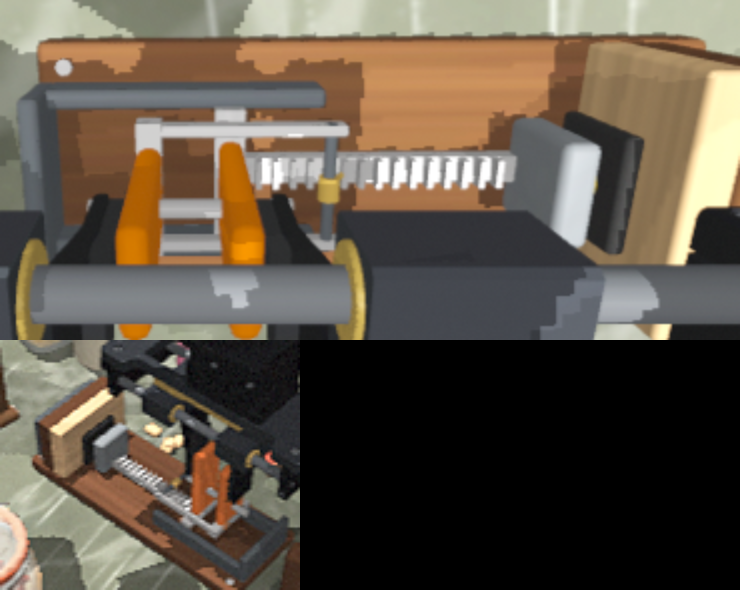

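View pics/s20c.png

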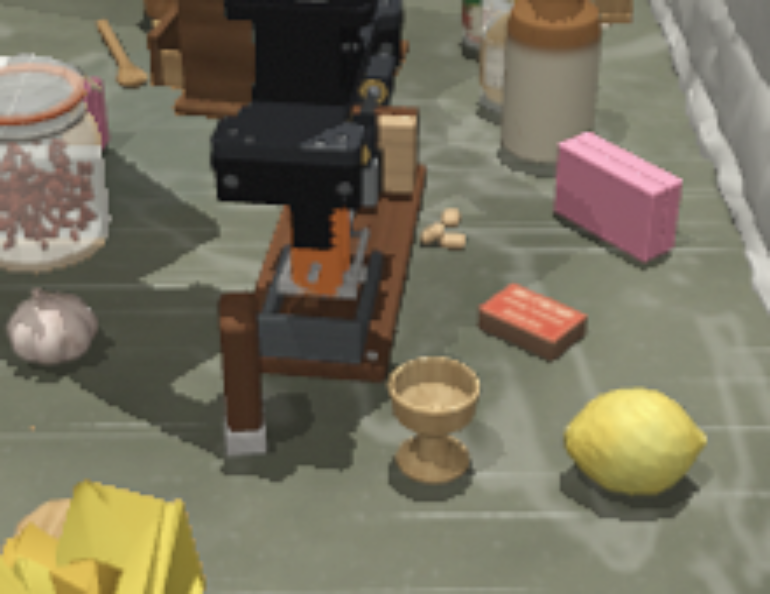

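```bash
python3 -c "
from h import *
print(robot.hand_in()); print(robot.get_obs()['time'],robot.get_obs()['grip_width'])"
```

```text
the job is handed in; nothing more can be done
None
the job is handed in; nothing more can be done
```

I did the whole job and handed it in at about 25 s of the 67 s limit. The hand-in gave no verdict.

- **Chips:** one sweep with the scraper pushed all three chips off the bed onto the worktop. They lie beside the clamp, and the highest point on any of them is about 14 mm, so their centres are well below 12.5 mm. I saw no contact between the robot and a chip in the pictures, but I have no direct reading of that.
- **Scraper:** it is back upright on the worktop at about (0.516, -0.46), let go. The last side picture shows it still standing there.
- **Pumping:** I did four full pumps and a fifth partial one on the orange grips. The pictures give the stem pushed in by about 5.5 mm, against a target of 6 mm and an allowed range of 3.2 to 9 mm. The pad and board did not move during the last squeeze steps, and the board moved only about 0.8 mm in all, to rest against the fixed jaw.
- **Hold:** the grips are still held at 34.5 mm over the outside, which is about 13.8 mm of squeeze. I have no direct reading of the finger contact force.
- **Bystanders:** the garlic, matchbox and egg cup look unmoved in the last side picture.

None of my last checks failed or disagreed with each other.

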